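# Square a tube foot into a ratchet clamp

### The job

Push the square steel foot across the welding table, turning it until its sides are square to the blue clamp's open jaws, and slide it in between them fully home against the stop. Then pump the clamp's red-handled lever, one tooth per stroke, until the yellow jaw is tight on the foot; move that jaw only with the lever, never by pushing on the jaw itself. Leave the tape measure, tin, magnet and discs where they lie.

Things in the scene. Friction and masses are not known exactly. Their poses are not given: they have to be found in the camera images.
- foot: the work: loose grey steel box, the capped end of a square hollow section with dark weld beads and four black dots on top, 100 x 100 mm in plan, 40 mm high, 0.4 to 0.85 kg, too wide to grasp, slides flat on the table. Origin at the centre of its underside, z up, x and y square to its sides. All four sides are alike, so any side may lead.
- clamp: blue ratchet clamp, bolted down (place and yaw differ each time). Origin on the table, on the face of its end stop, midway between the jaws when closed to 100 mm. x: the way in (stop face = plane x 0, the foot comes from -x); y: from the blue fixed jaw to the yellow sliding jaw; z up. The table is its floor. The foot is home with its centre at x = -50 mm, y = 0.
- fixed_jaw (a point): mouth end of the fixed jaw's inner face, at table height: clamp x = -65, y = -50 mm. The jaw runs from here to x = 0, 18 mm thick; jaws and stop are 36 mm high. A flared lead-in on each jaw widens the mouth by 12 mm a side from x = -65 out to x = -87. Axes as the clamp's. The foot, when home, sticks 13 mm out beyond the lead-ins.
- slide_jaw (a point): mouth end of the yellow sliding jaw's inner face, at table height: clamp x = -65, y = 74 mm minus the jaw's travel. Its plate is 18 mm thick and as long and high as the fixed jaw, with the same lead-in. Axes as the clamp's. Its toothed steel rack runs on outwards in y at x = -15, 26 mm high, to y = 175 mm.
- bracket (a point): pivot of the lever, 62 mm above the table at clamp x = -15, y = 128 mm, in a blue bracket (x -35 to 5, y 106 to 150, 70 mm high, on a 6 mm base plate at x -53 to 23, y 96 to 160). Axes as the clamp's.
- jaw (a joint): travel of the sliding jaw (m): 0 = fully open, growing as it closes (along the clamp's -y). The way in is 124 mm wide minus this travel; the jaw meets the foot at 0.024 when the foot is against the fixed jaw. Starts between 0 and about 0.012. Stiff friction (16 N) holds it where it is. With nothing in it, it ends at 0.030.
- pump (a joint): angle of the lever (rad): 0 = up, at rest; 0.39 = fully down; a spring lifts it. Each full down stroke drives the jaw on by one 7 mm tooth (the first 4 to 9 mm); the pawl takes the next tooth only if the lever comes right up. Pressing the handle takes 5 to 13 N. Once the jaw is tight the pawl slips: the lever may still go down, and further strokes move nothing and do no harm.
- pump_grip (a point): centre of the lever's red handle, a lying cylinder 20 mm in diameter and 44 mm long along the clamp's x. Up: clamp x = -15, y = 236, 84 mm above the table; fully down: 40 mm above the table, within 3 mm of the same spot in plan. Press it down from above; nothing stands over or beside it.
- tape: bystander: black and yellow tape measure lying flat, 80 x 68 mm, 41 mm high; origin under its centre
- tin: bystander: round blue tin with white lid, 76 mm in diameter, 50 mm high; origin under its centre
- magnet: bystander: red and steel welding magnet lying flat, 82 x 82 mm, 19 mm high; origin under its centre
- discs: bystander: stack of orange flap discs, 96 mm in diameter, 27 mm high; origin under its centre
There are look-alikes about, which are no part of the job. Leave any green or turquoise look-alike of the foot alone.

How it is judged:
On the way, in this order (a step that is already met when the one before it is completed fails the run):
1. the foot stands square between the still open jaws, home against the stop (x of foot in the frame of clamp above -0.0535 m and y of foot in the frame of clamp between -0.006 and 0.028 m and (angle between the x axis of foot and the x axis of clamp, either way round below 0.08 rad or angle between the x axis of foot and the y axis of clamp, either way round below 0.08 rad) and height (world z) of foot below 0.004 m and value of joint jaw below 0.0215 m), for 0.2 s.
2. the sliding jaw has been pumped tight on the foot (value of joint jaw above 0.0225 m and x of foot in the frame of clamp above -0.055 m), for 0.2 s.
At the end, for the whole second after the job is handed in: The foot lies flat on the table between the jaws at rest, its sides square to the jaws within 2 degrees, within 4.5 mm of the stop and 4 mm of the middle (closed) position, the sliding jaw closed on it to within 1.5 mm (travel above 0.0225), the lever back up and everything let go (x of foot in the frame of clamp between -0.0545 and -0.046 m and y of foot in the frame of clamp between -0.004 and 0.004 m and (angle between the x axis of foot and the x axis of clamp, either way round below 0.035 rad or angle between the x axis of foot and the y axis of clamp, either way round below 0.035 rad) and height (world z) of foot below 0.004 m and angle between foot's own z axis and vertical below 0.04 rad and value of joint jaw above 0.0225 m and linear speed of foot below 0.01 m/s and value of joint pump below 0.05 rad); the robot touches nothing.
It fails at once if the sliding jaw is pushed by the robot itself (over 10 N) (contact force between any of the fingers, the arm and jaw above 10 N).
It fails at once if the tape measure is shoved more than 25 mm (distance of tape from where it was at the start of the episode above 0.025 m).
It fails at once if the blue tin is shoved more than 25 mm (distance of tin from where it was at the start of the episode above 0.025 m).
It fails at once if the red welding magnet is shoved more than 25 mm (distance of magnet from where it was at the start of the episode above 0.025 m).
It fails at once if the orange flap discs is shoved more than 25 mm (distance of discs from where it was at the start of the episode above 0.025 m).
It also fails if it takes over 64 s, if anything falls off the work surface, if the arm or the gripper's body presses on something with over 40 N, if the wrist force passes 120 N, or if a joint passes its speed limit or range.

### The arm

A 7-joint arm with a two-finger parallel gripper is mounted at the origin on the work surface. World frame = base frame: x ahead of the robot, y to its left, z up, the work surface at z = 0. Lengths are in m, angles in rad, forces in N, time in s.
With the tool pointing down it reaches from about 0.425 to 1.025 m from the base axis. Payload 9.4 kg.
Tool frame: the origin (TCP) lies where the fingers leave the gripper's body, on its centre line; the fingertips stand 84 mm ahead of it and the grasp point (between the pads) lies 65 mm ahead of it; z points along the fingers, y is the line along which they close (so a half turn about z gives the same grasp; the last joint's range is limited). The gripper opens to 93 mm and grips with 3 to 60 N. Pads are 15 mm wide; open, the fingers measure 128 mm over their backs; the gripper's body (75 mm by 188 mm) begins 65 mm behind the grasp point.
Start: joints at [-1.185, 0.599, -0.003, 1.599, 0.002, 0.943, -0.08], TCP at [0.324, 0.649, 0.303] pointing down, gripper open.
Joint ranges: [-2.57, 2.57], [-0.35, 1.97], [-1.29, 1.29], [0.11, 2.56], [-1.05, 4.19], [0.11, 1.86], [-2.63, 2.63]. Speed limits (rad/s): [2.22, 2.22, 3.01, 3.01, 3.14, 3.14, 3.14].

### API

Orientations are given as a unit quaternion [w, x, y, z].
In Python, from rig import sensors, viewer, arm, finder gives the robot as it stands.
- The arm moves only by the tool step_arm, never from a script. Its argument "commands" is a list of rows, each an object with "translation": the shift along the tool's x, y, z in mm, a list of three; "dr": the turn, a rotation vector about the tool's x, y, z in rad, a list of three; "gripper": the opening, from -1 (shut) to 1 (fully open). A call has exactly 10 rows; each row shifts and turns the commanded pose from where the row before left it, along the tool's axes as they then stand; what a row does not reach is not made up. A row lasts 1/12 s, in which the tool goes at most 41.7 mm and 7.16 degrees, less where a joint would pass 70% of its speed; a pose out of reach is approached as far as the arm can. A call with a gripper value outside its range is refused whole. The fingers move at their own pace and stop on an object; "force" is the grip in N (left out, the last holds). Time passes only in rows, so rows that do not move let the fingers close, or fill a call up. It gives the time, the measured TCP pose, the force, the opening and the grip force at its end, in the units of the state.
- sensors.get_obs(): the state, without advancing time (a new reading comes with each control period).
- viewer.grab_frame(name): name is "side" or "top" or "wrist"; returns a dict with "pixels" (400x640x3 uint8, blue, green, red), "mtx" (3x3 intrinsics, pixels), "extrinsics" (4x4, takes a point from world to camera coordinates); the wrist camera has in their place "hand_eye" (4x4, takes a point from camera to tool coordinates, whose origin is the TCP and whose axes are the flange's). Camera axes: x right, y up, looking along -z (the intrinsics and any distortion apply to the point x, -y, -z); pixel columns grow to the right and rows downward; lengths in m; the calibration is good to about 2 mm. A picture is of the moment at which its call begins: read the wrist's pose just before it. There is no depth.
- arm.hand_in(): hands the job in; it is judged then, once.
Trained networks look in the newest picture that a camera, given by its name, has taken for a name from the list of things; names that differ only in an ending like _2 or _b are one class to them, and where a whole thing is asked for, a point or a joint stands for the part that bears it (a point fixed in the world has none). Each returns a list of dicts, best first, with "p" (0 to 1); they miss things now and then, are a little off and sometimes report something else, mostly with a low value. They report only what shows in the picture. A call takes as long as a camera call. They do not tell look-alikes from the thing itself.
- finder.look_for(name, camera): "location" ([column, row] in pixels, amid what is visible of it).
- finder.mark_of(name, camera): "location" ([column, row] in pixels: a listed point, or the origin of a listed thing).
The state is a dict: "time": time; "qpos": joint angles; "qd": joint speeds; "joint_torque": joint torques, N m; "tcp_pos": TCP position; "orientation": TCP orientation; "wrist_force": force on the tool from outside, world axes, zero at the start; "ft_torque": the same for the moment, N m; "gripper_width": finger opening in m; "finger_force": force on a finger pad.
Only numpy, scipy, OpenCV 4.12 (cv2) and the standard library are available. Lean on these libraries where they do the work, as an engineer would, in place of code of your own. Each camera call takes 0.05 s, during which the arm holds its last target. There are 200 camera calls.

## Working session

There is one attempt and no reset: what is moved stays moved. The work goes in short steps, Python scripts to look and compute and a tool call to move; the robot and the scene stay as the last step left them, time stands still between calls to the robot, and variables do not carry over. Pictures are saved under pics/ and viewed, at most 12 in all, crops included, and the job is handed in when it is done.

Besides the shell and the picture viewer there is one more tool, called after "Request:" as a command line: name --argument value ..., lists and objects as JSON in quotes. step_arm: Moves the arm, as the interface text tells. Its arguments: {"type":"object","properties":{"commands":{"type":"array","items":{"type":"object","properties":{"translation":{"type":"array","items":{"type":"number"}},"dr":{"type":"array","items":{"type":"number"}},"gripper":{"type":"number"}}}},"force":{"type":"number"}},"required":["commands"]}

```bash
ls; mkdir -p pics
cat > h.py <<'E'
import numpy as np, cv2
from rig import sensors, viewer, arm, finder
from scipy.spatial.transform import Rotation as R
def cam(name):
    o=sensors.get_obs(); f=viewer.grab_frame(name)
    if name=='wrist':
        T=np.eye(4); q=o['orientation']; T[:3,:3]=R.from_quat([q[1],q[2],q[3],q[0]]).as_matrix(); T[:3,3]=o['tcp_pos']
        C=T@f['hand_eye']
    else: C=np.linalg.inv(f['extrinsics'])
    return f['pixels'],np.array(f['mtx']),C
def ray(px,K,C,z=0.):
    d=np.linalg.inv(K)@[px[0],px[1],1]; d=C[:3,:3]@[d[0],-d[1],-d[2]]
    t=(z-C[2,3])/d[2]; return C[:3,3]+t*d
def proj(P,K,C):
    p=np.linalg.inv(C)@np.append(P,1); q=K@[p[0],-p[1],-p[2]]; return q[:2]/q[2]
E
python3 - <<'E'
from h import *
for c in ['top','side']:
    im,K,C=cam(c); cv2.imwrite(f'pics/{c}0.png',im); np.savez(f'{c}0.npz',im=im,K=K,C=C)
    print(c,K.round(1).tolist(),C.round(3).tolist())
    for n in ['foot','clamp','tape','tin','magnet','discs','fixed_jaw','slide_jaw','bracket','pump_grip']:
        print(n,[(np.round(d['location']).tolist(),round(d['p'],2),ray(d['location'],K,C,{'bracket':.062,'pump_grip':.084}.get(n,0)).round(3)[:2].tolist()) for d in finder.mark_of(n,c)][:4])
o=sensors.get_obs();print(o['tcp_pos'],o['orientation'],o['time'],o['wrist_force'])
E
```

```text
pics
top [[416.0, 0.0, 313.2], [0.0, 416.0, 195.9], [0.0, 0.0, 1.0]] [[-0.011, 0.995, -0.103, 0.425], [-0.999, -0.007, 0.036, 0.007], [0.035, 0.104, 0.994, 1.21], [0.0, 0.0, 0.0, 1.0]]
foot [([407.0, 285.0], 0.8, [0.291, -0.305]), ([364.0, 196.0], 0.69, [0.551, -0.188]), ([346.0, 253.0], 0.57, [0.384, -0.13]), ([265.0, 148.0], 0.15, [0.695, 0.105])]
clamp [([240.0, 165.0], 0.71, [0.644, 0.178])]
tape [([279.0, 221.0], 0.79, [0.477, 0.064])]
tin [([432.0, 195.0], 0.88, [0.55, -0.389])]
magnet [([207.0, 168.0], 0.91, [0.635, 0.271]), ([433.0, 199.0], 0.66, [0.538, -0.391])]
discs [([366.0, 133.0], 0.67, [0.739, -0.197])]
fixed_jaw [([264.0, 151.0], 0.92, [0.684, 0.107])]
slide_jaw [([266.0, 187.0], 0.81, [0.578, 0.101])]
bracket [([241.0, 206.0], 0.66, [0.518, 0.165]), ([432.0, 200.0], 0.26, [0.532, -0.368])]
pump_grip [([237.0, 248.0], 0.77, [0.405, 0.171]), ([240.0, 164.0], 0.27, [0.63, 0.165])]
side [[387.4, 0.0, 325.9], [0.0, 387.4, 199.5], [0.0, 0.0, 1.0]] [[0.936, 0.198, -0.292, 0.195], [-0.352, 0.57, -0.742, -0.821], [0.02, 0.797, 0.603, 0.735], [0.0, 0.0, 0.0, 1.0]]
foot [([294.0, 260.0], 0.83, [0.381, -0.134]), ([366.0, 255.0], 0.68, [0.565, -0.181]), ([272.0, 322.0], 0.68, [0.28, -0.297])]
clamp [([345.0, 182.0], 0.94, [0.646, 0.155])]
tape [([306.0, 209.0], 0.77, [0.475, 0.057])]
tin [([396.0, 316.0], 0.76, [0.547, -0.377])]
magnet [([327.0, 167.0], 0.89, [0.62, 0.261])]
discs [([428.0, 247.0], 0.93, [0.737, -0.209])]
fixed_jaw [([362.0, 185.0], 0.59, [0.691, 0.119])]
slide_jaw [([334.0, 193.0], 0.54, [0.589, 0.108])]
bracket [([305.0, 174.0], 0.7, [0.506, 0.152])]
pump_grip [([272.0, 172.0], 0.65, [0.405, 0.167])]
[0.32367871 0.64872506 0.30270904] [ 1.39886148e-05  2.29341006e-01  9.73346137e-01 -2.02636586e-05] 1.1 [ 0.17491926 -0.17381442  0.15066617]
```

Run:
```python
import cv2,numpy as np
im=cv2.imread('pics/top0.png'); c=im[110:310,180:460]
cv2.imwrite('pics/topc.png',cv2.resize(c,None,fx=2.8,fy=2.8,interpolation=cv2.INTER_CUBIC))
```

```text
(no output)
```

View pics/topc.png

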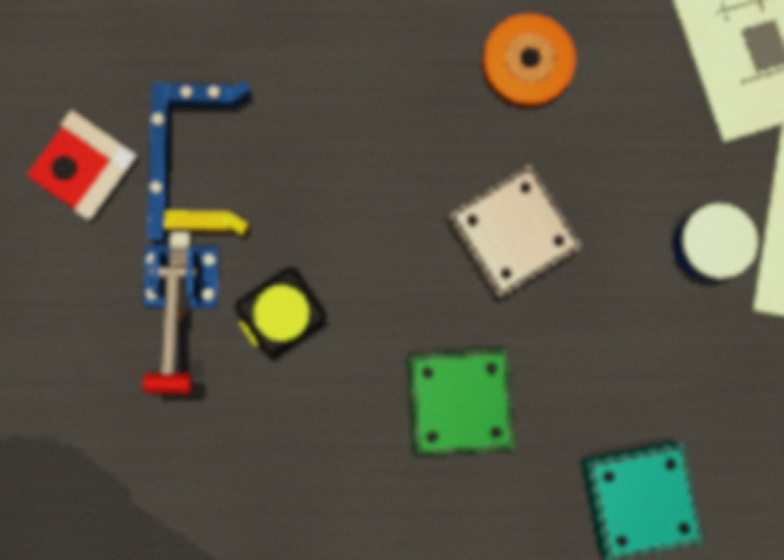

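View pics/side0.png

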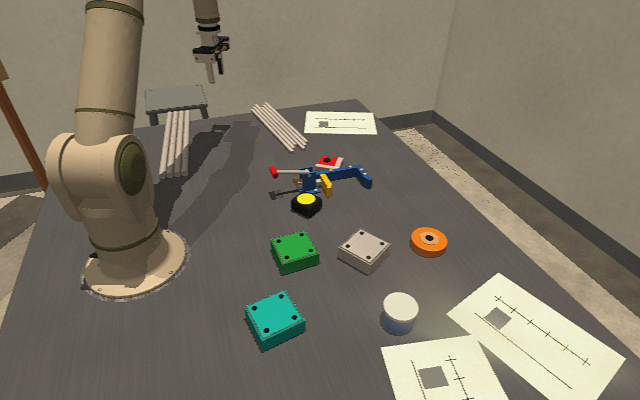

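The top-view crop shows three foot-like boxes: grey at full-image (364,193), green at (345,254) and turquoise (409,288). The grey one fits: it is bare steel with dark weld beads and four black dots. The clamp mouth opens towards image right (world −y). The side view shows the same layout.

```bash
cat >> h.py <<'E'
def foot_pose(im,K,C,g,rad=0.09,save=None):
    # segment top face (pale grey) near guess g (xy), polygon fit at z=.04
    hsv=cv2.cvtColor(im,cv2.COLOR_BGR2HSV)
    m=((hsv[...,1]<75)&(hsv[...,2]>110)).astype(np.uint8)
    roi=np.zeros_like(m); pts=[proj([g[0]+rad*np.cos(a),g[1]+rad*np.sin(a),.04],K,C) for a in np.linspace(0,2*np.pi,40)]
    cv2.fillPoly(roi,[np.int32(pts)],1); m&=roi
    m=cv2.morphologyEx(m,cv2.MORPH_CLOSE,np.ones((5,5),np.uint8))
    cs=max(cv2.findContours(m,cv2.RETR_EXTERNAL,cv2.CHAIN_APPROX_NONE)[0],key=cv2.contourArea)
    W=np.array([ray(p[0],K,C,.04)[:2] for p in cs])
    r=cv2.minAreaRect((W*1000).astype(np.float32))
    return np.array(r[0])/1000,np.array(r[1]),r[2]
def fit_clamp(obs):
    # obs: list of (name,px,K,C)
    from scipy.optimize import least_squares
    L={'clamp':(0,0,0),'fixed_jaw':(-.065,-.05,0),'slide_jaw':(-.065,.074,0),'bracket':(-.015,.128,.062),'pump_grip':(-.015,.236,.084)}
    def res(v):
        c,s=np.cos(v[2]),np.sin(v[2]); o=[]
        for n,px,K,C in obs:
            x,y,z=L[n]
            if n=='slide_jaw': y-=v[3]
            o+=list((proj([v[0]+c*x-s*y,v[1]+s*x+c*y,z],K,C)-px)/K[0,0]*np.linalg.norm(C[:3,3]-[v[0],v[1],0]))
        return np.array(o)*1000
    r=least_squares(res,[.645,.165,np.pi/2,.005],loss='soft_l1',f_scale=3); return r.x,r.fun.reshape(-1,2)
E
python3 - <<'E'
from h import *
obs=[]
for c in ['top','side']:
    f=np.load(f'{c}0.npz'); im,K,C=f['im'],f['K'],f['C']
    if c=='top':
        for g in [(.55,-.187)]: print(foot_pose(im,K,C,g))
    cam(c)
    for n in ['clamp','fixed_jaw','slide_jaw','bracket','pump_grip']:
        d=finder.mark_of(n,c)
        if d: obs.append((n,d[0]['location'],K,C))
v,r=fit_clamp(obs); print(v.round(4),np.degrees(v[2])); print(r.round(1).tolist())
print(viewer.grab_frame('wrist')['hand_eye'].round(3).tolist())
E
```

```text
(array([ 0.5570907 , -0.17858916]), array([97.62608337, 98.31414032]), 31.206331253051758)
[0.6476 0.1788 1.531  0.0112] 87.72176431022129
[[-3.8, 4.0], [-2.5, -0.9], [6.1, -1.4], [87.1, 111.4], [-1.6, -3.3], [-9.8, 6.2], [0.1, 5.1], [-1.4, 0.7], [2.4, -9.8], [7.2, -5.9]]
[[0.0, 0.964, 0.268, 0.074], [1.0, -0.0, 0.001, -0.001], [0.001, 0.268, -0.964, -0.083], [0.0, 0.0, 0.0, 1.0]]
```

```bash
cat >> h.py <<'E'
def psi_now(o): 
    q=o['orientation']; M=R.from_quat([q[1],q[2],q[3],q[0]]).as_matrix(); return np.arctan2(M[1,1],M[0,1])
def plan(wps,g,start=None):
    # wps: (x,y,z,psi_deg,n) ; prints rows in tool axes
    o=sensors.get_obs(); p=np.array(o['tcp_pos']) if start is None else np.array(start[:3]); s=psi_now(o) if start is None else np.radians(start[3])
    rows=[]
    for x,y,z,ps,n in wps:
        t=np.array([x,y,z]); e=np.radians(ps); p0,s0=p.copy(),s
        for k in range(1,n+1):
            d=p0+(t-p0)*k/n-p; dn=s0+(e-s0)*k/n-s
            tx=-np.sin(s)*d[0]+np.cos(s)*d[1]; ty=np.cos(s)*d[0]+np.sin(s)*d[1]
            row=np.round([tx*1000,ty*1000,-d[2]*1000],0 if n<3 or 1 else 1); dz=round(-dn,3)
            rows.append((row.astype(int).tolist(),dz))
            p=p+np.array([-np.sin(s)*row[0]+np.cos(s)*row[1],np.cos(s)*row[0]+np.sin(s)*row[1],-row[2]])/1000; s-=dz
    for i,(t,d) in enumerate(rows):
        print(('\n' if i%10==0 else '')+'{"translation":%s,"dr":[0,0,%g],"gripper":%g}'%(t,d,g),end=',')
    print('\nend',p.round(4),np.degrees(s).round(2))
E
python3 - <<'E'
from h import *
plan([(.60,.12,.40,14,18)],0.1)
E
```

```text
{"translation":[-27, -19, -5],"dr":[0,0,0.048],"gripper":0.1},{"translation":[-28, -19, -6],"dr":[0,0,0.048],"gripper":0.1},{"translation":[-28, -16, -5],"dr":[0,0,0.048],"gripper":0.1},{"translation":[-30, -16, -6],"dr":[0,0,0.048],"gripper":0.1},{"translation":[-30, -14, -5],"dr":[0,0,0.048],"gripper":0.1},{"translation":[-30, -12, -5],"dr":[0,0,0.048],"gripper":0.1},{"translation":[-32, -11, -6],"dr":[0,0,0.048],"gripper":0.1},{"translation":[-31, -10, -5],"dr":[0,0,0.048],"gripper":0.1},{"translation":[-32, -8, -6],"dr":[0,0,0.048],"gripper":0.1},{"translation":[-33, -6, -5],"dr":[0,0,0.048],"gripper":0.1},
{"translation":[-33, -5, -5],"dr":[0,0,0.048],"gripper":0.1},{"translation":[-33, -3, -6],"dr":[0,0,0.048],"gripper":0.1},{"translation":[-33, -2, -5],"dr":[0,0,0.048],"gripper":0.1},{"translation":[-33, 0, -6],"dr":[0,0,0.048],"gripper":0.1},{"translation":[-33, 2, -5],"dr":[0,0,0.048],"gripper":0.1},{"translation":[-33, 3, -5],"dr":[0,0,0.048],"gripper":0.1},{"translation":[-33, 4, -6],"dr":[0,0,0.048],"gripper":0.1},{"translation":[-32, 7, -5],"dr":[0,0,0.048],"gripper":0.1},
end [0.6002 0.1205 0.3997] 13.98
```

Request:
step_arm --commands '[{"translation": [-27,-19,-5],"dr": [0,0,0.048],"gripper": 0.1},{"translation": [-28,-19,-6],"dr": [0,0,0.048],"gripper": 0.1},{"translation": [-28,-16,-5],"dr": [0,0,0.048],"gripper": 0.1},{"translation": [-30,-16,-6],"dr": [0,0,0.048],"gripper": 0.1},{"translation": [-30,-14,-5],"dr": [0,0,0.048],"gripper": 0.1},{"translation": [-30,-12,-5],"dr": [0,0,0.048],"gripper": 0.1},{"translation": [-32,-11,-6],"dr": [0,0,0.048],"gripper": 0.1},{"translation": [-31,-10,-5],"dr": [0,0,0.048],"gripper": 0.1},{"translation": [-32,-8,-6],"dr": [0,0,0.048],"gripper": 0.1},{"translation": [-33,-6,-5],"dr": [0,0,0.048],"gripper": 0.1}]'

```text
time: 2.58
tcp_pos: [0.4777, 0.3536, 0.3573]
orientation: [0.0, 0.455, 0.89, 0.0]
wrist_force: [0.2, 0.0, -0.3]
gripper_width: 0.0509
finger_force: 0.0
```

Request:
step_arm --commands '[{"translation": [-33,-5,-5],"dr": [0,0,0.048],"gripper": 0.1},{"translation": [-33,-3,-6],"dr": [0,0,0.048],"gripper": 0.1},{"translation": [-33,-2,-5],"dr": [0,0,0.048],"gripper": 0.1},{"translation": [-33,0,-6],"dr": [0,0,0.048],"gripper": 0.1},{"translation": [-33,2,-5],"dr": [0,0,0.048],"gripper": 0.1},{"translation": [-33,3,-5],"dr": [0,0,0.048],"gripper": 0.1},{"translation": [-33,4,-6],"dr": [0,0,0.048],"gripper": 0.1},{"translation": [-32,7,-5],"dr": [0,0,0.048],"gripper": 0.1},{"translation": [0,0,0],"dr": [0,0,0],"gripper": 0.1},{"translation": [0,0,0],"dr": [0,0,0],"gripper": 0.1}]'

```text
time: 3.42
tcp_pos: [0.6009, 0.1185, 0.4001]
orientation: [0.001, 0.617, 0.787, 0.0]
wrist_force: [-1.0, 0.8, 0.5]
gripper_width: 0.0513
finger_force: 0.0
```

```bash
cat > m.py <<'E'
from h import *
import sys
o=sensors.get_obs(); print(o['tcp_pos'].round(4),np.degrees(psi_now(o)).round(2),o['time'],o['qpos'].round(2),o['gripper_width'],o['wrist_force'].round(1))
im,K,C=cam('wrist'); cv2.imwrite(f'pics/{sys.argv[1]}.png',im); np.savez(f'{sys.argv[1]}.npz',im=im,K=K,C=C); print(K.round(0).tolist())
obs=[]
for n in ['clamp','fixed_jaw','slide_jaw','bracket','pump_grip','foot']:
    d=finder.mark_of(n,'wrist')
    for e in d[:2]: print(n,np.round(e['location'],1),round(e['p'],2),ray(e['location'],K,C,{'bracket':.062,'pump_grip':.084}.get(n,0)).round(4)[:2])
    if d and d[0]['p']>.3 and n!='foot': obs.append((n,d[0]['location'],K,C))
if len(obs)>2:
    v,r=fit_clamp(obs); print(v.round(4),np.degrees(v[2])); print(r.round(1).tolist())
E
python3 m.py w1
```

```text
[0.6009 0.1185 0.4001] 13.77 3.4167 [-0.5   0.38  0.31  1.77 -0.13  1.02  0.09] 0.051310196251290976 [-1.   0.8  0.5]
[[281.0, 0.0, 321.0], [0.0, 281.0, 203.0], [0.0, 0.0, 1.0]]
clamp [348.1 140.8] 0.57 [0.6344 0.1749]
fixed_jaw [370.6 186.6] 0.97 [0.6934 0.1086]
slide_jaw [308.8 168.9] 0.73 [0.5811 0.1131]
slide_jaw [352.3 334.9] 0.66 [ 0.7453 -0.1983]
bracket [268.4 132.9] 0.62 [0.5125 0.16  ]
pump_grip [187.7 113.1] 0.85 [0.4054 0.1611]
[0.6407 0.1757 1.5705 0.0145] 89.9811287457217
[[6.4, 0.8], [-2.0, -2.6], [-0.5, 2.4], [0.4, -0.8], [-1.0, 0.2]]
```

View pics/w1.png

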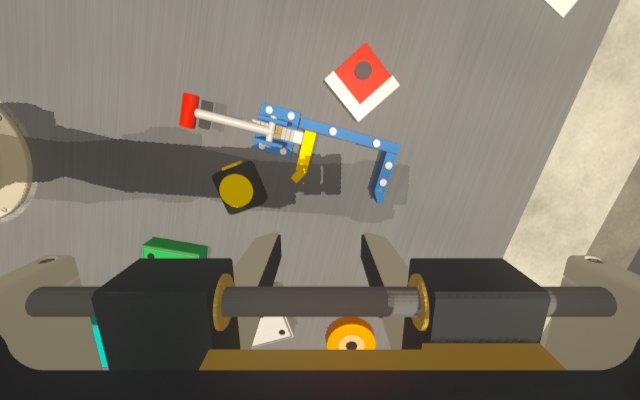

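The wrist view shows the clamp at about (0.641, 0.176), yaw ≈ 90°, with the handle at px (188,113), the yellow jaw at (307,155), the fixed jaw at (385,175) and the tape at (237,188). Next I set the pusher behind the grey foot.

Run:
```python
from h import *
plan([(.493,-.218,.22,-58.8,14),(.493,-.218,.094,-58.8,5)],0.1)
```

```text
{"translation":[-22, -13, 13],"dr":[0,0,0.091],"gripper":0.1},{"translation":[-22, -12, 13],"dr":[0,0,0.091],"gripper":0.1},{"translation":[-24, -9, 12],"dr":[0,0,0.091],"gripper":0.1},{"translation":[-25, -7, 13],"dr":[0,0,0.09],"gripper":0.1},{"translation":[-25, -4, 13],"dr":[0,0,0.091],"gripper":0.1},{"translation":[-25, -3, 13],"dr":[0,0,0.091],"gripper":0.1},{"translation":[-25, 0, 13],"dr":[0,0,0.091],"gripper":0.1},{"translation":[-26, 2, 13],"dr":[0,0,0.091],"gripper":0.1},{"translation":[-25, 5, 12],"dr":[0,0,0.091],"gripper":0.1},{"translation":[-24, 6, 13],"dr":[0,0,0.091],"gripper":0.1},
{"translation":[-24, 9, 13],"dr":[0,0,0.091],"gripper":0.1},{"translation":[-23, 11, 13],"dr":[0,0,0.09],"gripper":0.1},{"translation":[-22, 13, 13],"dr":[0,0,0.091],"gripper":0.1},{"translation":[-20, 15, 13],"dr":[0,0,0.091],"gripper":0.1},{"translation":[0, 0, 25],"dr":[0,0,0],"gripper":0.1},{"translation":[0, 0, 25],"dr":[0,0,0],"gripper":0.1},{"translation":[0, 0, 25],"dr":[0,0,0],"gripper":0.1},{"translation":[0, 0, 25],"dr":[0,0,0],"gripper":0.1},{"translation":[0, 0, 26],"dr":[0,0,0],"gripper":0.1},
end [ 0.4931 -0.2176  0.0936] -58.79
```

Request:
step_arm --commands '[{"translation": [-22,-13,13],"dr": [0,0,0.091],"gripper": 0.1},{"translation": [-22,-12,13],"dr": [0,0,0.091],"gripper": 0.1},{"translation": [-24,-9,12],"dr": [0,0,0.091],"gripper": 0.1},{"translation": [-25,-7,13],"dr": [0,0,0.09],"gripper": 0.1},{"translation": [-25,-4,13],"dr": [0,0,0.091],"gripper": 0.1},{"translation": [-25,-3,13],"dr": [0,0,0.091],"gripper": 0.1},{"translation": [-25,0,13],"dr": [0,0,0.091],"gripper": 0.1},{"translation": [-26,2,13],"dr": [0,0,0.091],"gripper": 0.1},{"translation": [-25,5,12],"dr": [0,0,0.091],"gripper": 0.1},{"translation": [-24,6,13],"dr": [0,0,0.091],"gripper": 0.1}]'

```text
time: 4.6
tcp_pos: [0.5232, -0.1221, 0.2714]
orientation: [0.0, 0.9, 0.436, 0.0]
wrist_force: [0.7, -0.2, 0.4]
gripper_width: 0.051
finger_force: 0.0
```

Request:
step_arm --commands '[{"translation": [-24,9,13],"dr": [0,0,0.091],"gripper": 0.1},{"translation": [-23,11,13],"dr": [0,0,0.09],"gripper": 0.1},{"translation": [-22,13,13],"dr": [0,0,0.091],"gripper": 0.1},{"translation": [-20,15,13],"dr": [0,0,0.091],"gripper": 0.1},{"translation": [0,0,0],"dr": [0,0,0],"gripper": 0.1},{"translation": [0,0,0],"dr": [0,0,0],"gripper": 0.1},{"translation": [0,0,0],"dr": [0,0,0],"gripper": 0.1},{"translation": [0,0,0],"dr": [0,0,0],"gripper": 0.1},{"translation": [0,0,0],"dr": [0,0,0],"gripper": 0.1},{"translation": [0,0,0],"dr": [0,0,0],"gripper": 0.1}]'

```text
time: 5.43
tcp_pos: [0.4934, -0.2175, 0.2201]
orientation: [0.0, 0.963, 0.269, 0.0]
wrist_force: [-0.2, 0.6, -0.4]
gripper_width: 0.0515
finger_force: 0.0
```

```bash
python3 m.py w2
python3 - <<'E'
from h import *
f=np.load('w2.npz'); im,K,C=f['im'],f['K'],f['C']
print(foot_pose(im,K,C,(.557,-.18)))
E
```

```text
[ 0.4934 -0.2175  0.2201] -58.78 5.4333 [-0.05  0.55  0.53  2.12 -0.49  0.59 -0.19] 0.05154264671878496 [-0.2  0.6 -0.4]
[[281.0, 0.0, 321.0], [0.0, 281.0, 203.0], [0.0, 0.0, 1.0]]
clamp [470.3 226.5] 0.39 [ 0.5502 -0.3852]
foot [199.5 230.1] 0.97 [ 0.3858 -0.1222]
foot [324.4 125.9] 0.96 [ 0.5583 -0.1846]
(array([ 0.55680682, -0.17651849]), array([100.7610321 , 106.37963867]), 31.214879989624023)
```

View pics/w2.png

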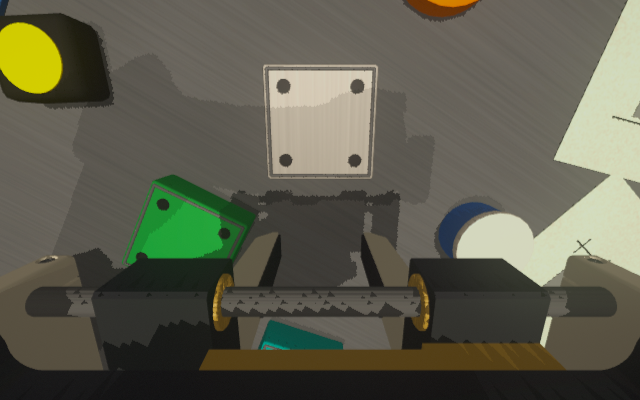

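Wrist view: the grey foot is centred at (321,122) with its near side parallel to the finger line; green is at left (190,230) and the tin at (487,240). Next I lower the tool and push along an arc that leaves the foot square.

Run:
```python
from h import *
f=np.load('w2.npz'); im,K,C=f['im'],f['K'],f['C']
print('green corner',ray((258,213),K,C,.04), 'foot c',np.mean([ray(p,K,C,.04) for p in [(265,66),(377,66),(372,178),(270,178)]],0))
d=.0575
fp=[(.557,-.178)]; h0=np.radians(31.2)
u=lambda h:np.array([np.cos(h),np.sin(h)])
c=np.array([.557,-.178]); wps=[(.493,-.218,.094,-58.8,6)]
def add(c,h,n): p=c-d*u(h); wps.append((p[0],p[1],.094,np.degrees(h)-90,n))
add(c-.004*u(h0),h0,3)
c=c+.048*u(h0); add(c,h0,6)
dx=.629-c[0]; Rr=dx/np.sin(h0); cen=c+Rr*np.array([np.sin(h0),-np.cos(h0)])
for h in np.linspace(h0,0,6)[1:]:
    cc=cen+Rr*np.array([-np.sin(h),np.cos(h)]); add(cc,h,2)
print(Rr,cc); plan(wps,.1)
```

```text
green corner [ 0.4542538  -0.17140113  0.04      ] foot c [ 0.55726359 -0.18102193  0.04      ]
0.059731471433776225 [ 0.629     -0.1444954]

{"translation":[0, 0, 21],"dr":[0,0,-0],"gripper":0.1},{"translation":[0, 0, 21],"dr":[0,0,-0.001],"gripper":0.1},{"translation":[0, 0, 21],"dr":[0,0,0],"gripper":0.1},{"translation":[0, 0, 21],"dr":[0,0,-0],"gripper":0.1},{"translation":[0, 0, 21],"dr":[0,0,-0],"gripper":0.1},{"translation":[0, 0, 21],"dr":[0,0,-0.001],"gripper":0.1},{"translation":[5, 0, 0],"dr":[0,0,0],"gripper":0.1},{"translation":[5, -1, 0],"dr":[0,0,0],"gripper":0.1},{"translation":[4, 0, 0],"dr":[0,0,0],"gripper":0.1},{"translation":[9, 0, 0],"dr":[0,0,0],"gripper":0.1},
{"translation":[8, 0, 0],"dr":[0,0,0],"gripper":0.1},{"translation":[9, 0, 0],"dr":[0,0,0],"gripper":0.1},{"translation":[9, 0, 0],"dr":[0,0,0],"gripper":0.1},{"translation":[9, 0, 0],"dr":[0,0,0],"gripper":0.1},{"translation":[8, 0, 0],"dr":[0,0,0],"gripper":0.1},{"translation":[4, -3, 0],"dr":[0,0,0.055],"gripper":0.1},{"translation":[3, -3, 0],"dr":[0,0,0.054],"gripper":0.1},{"translation":[3, -3, 0],"dr":[0,0,0.055],"gripper":0.1},{"translation":[4, -3, 0],"dr":[0,0,0.054],"gripper":0.1},{"translation":[3, -3, 0],"dr":[0,0,0.055],"gripper":0.1},
{"translation":[3, -4, 0],"dr":[0,0,0.054],"gripper":0.1},{"translation":[4, -3, 0],"dr":[0,0,0.055],"gripper":0.1},{"translation":[3, -3, 0],"dr":[0,0,0.054],"gripper":0.1},{"translation":[3, -3, 0],"dr":[0,0,0.054],"gripper":0.1},{"translation":[4, -3, 0],"dr":[0,0,0.055],"gripper":0.1},
end [ 0.5719 -0.1442  0.0938] -90.0
```

Request:
step_arm --commands '[{"translation": [0,0,21],"dr": [0,0,0],"gripper": 0.1},{"translation": [0,0,21],"dr": [0,0,0],"gripper": 0.1},{"translation": [0,0,21],"dr": [0,0,0],"gripper": 0.1},{"translation": [0,0,21],"dr": [0,0,0],"gripper": 0.1},{"translation": [0,0,21],"dr": [0,0,0],"gripper": 0.1},{"translation": [0,0,21],"dr": [0,0,0],"gripper": 0.1},{"translation": [5,0,0],"dr": [0,0,0],"gripper": 0.1},{"translation": [5,0,0],"dr": [0,0,0],"gripper": 0.1},{"translation": [4,0,0],"dr": [0,0,0],"gripper": 0.1},{"translation": [9,0,0],"dr": [0,0,0],"gripper": 0.1}]'

```text
time: 6.62
tcp_pos: [0.5127, -0.207, 0.0949]
orientation: [0.001, 0.964, 0.268, 0.0]
wrist_force: [-1.5, -0.9, -0.2]
gripper_width: 0.0513
finger_force: 0.9
```

Request:
step_arm --commands '[{"translation": [8,0,0],"dr": [0,0,0],"gripper": 0.1},{"translation": [9,0,0],"dr": [0,0,0],"gripper": 0.1},{"translation": [9,0,0],"dr": [0,0,0],"gripper": 0.1},{"translation": [9,0,0],"dr": [0,0,0],"gripper": 0.1},{"translation": [8,0,0],"dr": [0,0,0],"gripper": 0.1},{"translation": [4,-3,0],"dr": [0,0,0.055],"gripper": 0.1},{"translation": [3,-3,0],"dr": [0,0,0.054],"gripper": 0.1},{"translation": [3,-3,0],"dr": [0,0,0.055],"gripper": 0.1},{"translation": [4,-3,0],"dr": [0,0,0.054],"gripper": 0.1},{"translation": [3,-3,0],"dr": [0,0,0.055],"gripper": 0.1}]'

```text
time: 7.45
tcp_pos: [0.5588, -0.1626, 0.0943]
orientation: [-0.0, 0.991, 0.134, 0.0]
wrist_force: [-3.2, -0.1, 3.7]
gripper_width: 0.0508
finger_force: 1.9
```

Request:
step_arm --commands '[{"translation": [3,-4,0],"dr": [0,0,0.054],"gripper": 0.1},{"translation": [4,-3,0],"dr": [0,0,0.055],"gripper": 0.1},{"translation": [3,-3,0],"dr": [0,0,0.054],"gripper": 0.1},{"translation": [3,-3,0],"dr": [0,0,0.054],"gripper": 0.1},{"translation": [4,-3,0],"dr": [0,0,0.055],"gripper": 0.1},{"translation": [0,0,0],"dr": [0,0,0],"gripper": 0.1},{"translation": [-8,0,0],"dr": [0,0,0],"gripper": 0.1},{"translation": [-12,0,-15],"dr": [0,0,0],"gripper": 0.1},{"translation": [-15,0,-30],"dr": [0,0,0],"gripper": 0.1},{"translation": [0,0,-40],"dr": [0,0,0],"gripper": 0.1}]'

```text
time: 8.28
tcp_pos: [0.5337, -0.1452, 0.1779]
orientation: [-0.001, 1.0, -0.001, -0.003]
wrist_force: [-0.2, -0.2, 0.4]
gripper_width: 0.0511
finger_force: 0.0
```

```bash
cat > fp.py <<'E'
from h import *
import sys
o=sensors.get_obs(); print(o['tcp_pos'].round(4),np.degrees(psi_now(o)).round(2),o['time'],o['wrist_force'].round(1))
g=(float(sys.argv[2]),float(sys.argv[3]))
for c in ['wrist','top']:
    im,K,C=cam(c); cv2.imwrite(f'pics/{sys.argv[1]}_{c}.png',im); np.savez(f'{sys.argv[1]}_{c}.npz',im=im,K=K,C=C)
    try: print(c,foot_pose(im,K,C,g))
    except Exception as e: print(c,e)
    for d in finder.mark_of('foot',c): print(np.round(d['location']),round(d['p'],2),ray(d['location'],K,C)[:2].round(4))
E
python3 fp.py a1 .629 -.145
```

```text
[ 0.5337 -0.1452  0.1779] -90.12 8.2833 [-0.2 -0.2  0.4]
wrist (array([ 0.61965924, -0.144558  ]), array([180.64561462, 137.43170166]), 89.87898254394531)
[298. 333.] 0.74 [ 0.3852 -0.122 ]
[320.  92.] 0.61 [ 0.6344 -0.1461]
top (array([ 0.63895563, -0.14069711]), array([90.08938599, 78.21755981]), 89.82969665527344)
[343. 255.] 0.96 [ 0.3787 -0.1213]
[349. 168.] 0.84 [ 0.632  -0.1443]
[405. 285.] 0.82 [ 0.2892 -0.2979]
```

Run:
```python
from h import *
plan([(.631,-.224,.178,0,14),(.631,-.224,.094,0,5)],.1)
```

```text
{"translation":[7, 6, 0],"dr":[0,0,-0.112],"gripper":0.1},{"translation":[6, 6, 0],"dr":[0,0,-0.112],"gripper":0.1},{"translation":[5, 7, 0],"dr":[0,0,-0.113],"gripper":0.1},{"translation":[4, 7, 1],"dr":[0,0,-0.112],"gripper":0.1},{"translation":[4, 8, 0],"dr":[0,0,-0.112],"gripper":0.1},{"translation":[2, 9, 0],"dr":[0,0,-0.112],"gripper":0.1},{"translation":[2, 8, 0],"dr":[0,0,-0.112],"gripper":0.1},{"translation":[1, 9, 0],"dr":[0,0,-0.113],"gripper":0.1},{"translation":[-1, 9, 0],"dr":[0,0,-0.112],"gripper":0.1},{"translation":[-1, 8, 0],"dr":[0,0,-0.112],"gripper":0.1},
{"translation":[-2, 9, 1],"dr":[0,0,-0.112],"gripper":0.1},{"translation":[-3, 8, 0],"dr":[0,0,-0.112],"gripper":0.1},{"translation":[-4, 8, 0],"dr":[0,0,-0.113],"gripper":0.1},{"translation":[-5, 7, 0],"dr":[0,0,-0.112],"gripper":0.1},{"translation":[0, 0, 17],"dr":[0,0,0],"gripper":0.1},{"translation":[0, 0, 17],"dr":[0,0,0],"gripper":0.1},{"translation":[0, 0, 16],"dr":[0,0,0],"gripper":0.1},{"translation":[0, 0, 17],"dr":[0,0,0],"gripper":0.1},{"translation":[0, 0, 17],"dr":[0,0,0],"gripper":0.1},
end [ 0.6311 -0.2241  0.0939] 0.01
```

Request:
step_arm --commands '[{"translation": [7,6,0],"dr": [0,0,-0.112],"gripper": 0.1},{"translation": [6,6,0],"dr": [0,0,-0.112],"gripper": 0.1},{"translation": [5,7,0],"dr": [0,0,-0.113],"gripper": 0.1},{"translation": [4,7,1],"dr": [0,0,-0.112],"gripper": 0.1},{"translation": [4,8,0],"dr": [0,0,-0.112],"gripper": 0.1},{"translation": [2,9,0],"dr": [0,0,-0.112],"gripper": 0.1},{"translation": [2,8,0],"dr": [0,0,-0.112],"gripper": 0.1},{"translation": [1,9,0],"dr": [0,0,-0.113],"gripper": 0.1},{"translation": [-1,9,0],"dr": [0,0,-0.112],"gripper": 0.1},{"translation": [-1,8,0],"dr": [0,0,-0.112],"gripper": 0.1}]'

```text
time: 9.32
tcp_pos: [0.6035, -0.2019, 0.1765]
orientation: [-0.001, 0.846, 0.534, -0.0]
wrist_force: [-0.6, 0.4, 0.3]
gripper_width: 0.051
finger_force: 0.0
```

Request:
step_arm --commands '[{"translation": [-2,9,1],"dr": [0,0,-0.112],"gripper": 0.1},{"translation": [-3,8,0],"dr": [0,0,-0.112],"gripper": 0.1},{"translation": [-4,8,0],"dr": [0,0,-0.113],"gripper": 0.1},{"translation": [-5,7,0],"dr": [0,0,-0.112],"gripper": 0.1},{"translation": [0,0,0],"dr": [0,0,0],"gripper": 0.1},{"translation": [0,0,0],"dr": [0,0,0],"gripper": 0.1},{"translation": [0,0,0],"dr": [0,0,0],"gripper": 0.1},{"translation": [0,0,0],"dr": [0,0,0],"gripper": 0.1},{"translation": [0,0,0],"dr": [0,0,0],"gripper": 0.1},{"translation": [0,0,0],"dr": [0,0,0],"gripper": 0.1}]'

```text
time: 10.15
tcp_pos: [0.6303, -0.2239, 0.1767]
orientation: [-0.0, 0.708, 0.706, -0.0]
wrist_force: [0.2, 0.8, 0.5]
gripper_width: 0.051
finger_force: 0.0
```

```bash
python3 m.py w3
```

```text
[ 0.6303 -0.2239  0.1767] -0.13 10.15 [ 0.11  0.69  0.23  1.84 -0.24  0.64  0.48] 0.05101632890269297 [0.2 0.8 0.5]
[[281.0, 0.0, 321.0], [0.0, 281.0, 203.0], [0.0, 0.0, 1.0]]
foot [327.4 116.5] 0.89 [ 0.6363 -0.1442]
foot [34.1 85.2] 0.55 [ 0.3849 -0.118 ]
```

View pics/w3.png

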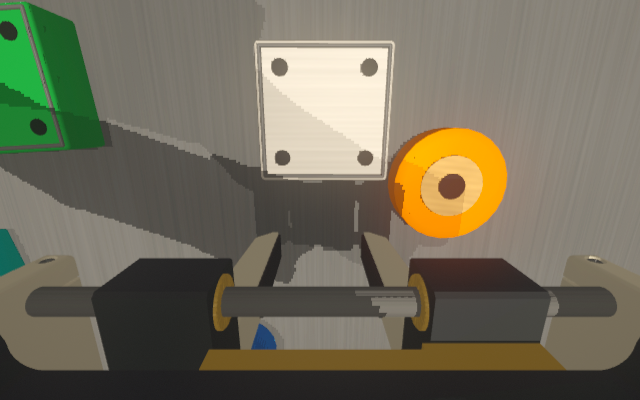

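Wrist view: the foot is square to the tool, with corners at (256,42) and (386,180). The discs at (450,183) are clear. Next I lower the tool and push straight along +y towards the mouth.

Request:
step_arm --commands '[{"translation": [0,0,17],"dr": [0,0,0],"gripper": 0.1},{"translation": [0,0,17],"dr": [0,0,0],"gripper": 0.1},{"translation": [0,0,17],"dr": [0,0,0],"gripper": 0.1},{"translation": [0,0,16],"dr": [0,0,0],"gripper": 0.1},{"translation": [0,0,16],"dr": [0,0,0],"gripper": 0.1},{"translation": [8,0,0],"dr": [0,0,0],"gripper": 0.1},{"translation": [6,0,0],"dr": [0,0,0],"gripper": 0.1},{"translation": [6,0,0],"dr": [0,0,0],"gripper": 0.1},{"translation": [10,0,0],"dr": [0,0,0],"gripper": 0.1},{"translation": [12,0,0],"dr": [0,0,0],"gripper": 0.1}]'

```text
time: 11.33
tcp_pos: [0.6309, -0.1825, 0.0949]
orientation: [0.001, 0.708, 0.706, 0.0]
wrist_force: [0.2, -4.7, 2.8]
gripper_width: 0.0512
finger_force: 2.2
```

Request:
step_arm --commands '[{"translation": [12,0,0],"dr": [0,0,0],"gripper": 0.1},{"translation": [12,0,0],"dr": [0,0,0],"gripper": 0.1},{"translation": [12,0,0],"dr": [0,0,0],"gripper": 0.1},{"translation": [12,0,0],"dr": [0,0,0],"gripper": 0.1},{"translation": [12,0,0],"dr": [0,0,0],"gripper": 0.1},{"translation": [12,0,0],"dr": [0,0,0],"gripper": 0.1},{"translation": [12,0,0],"dr": [0,0,0],"gripper": 0.1},{"translation": [12,0,0],"dr": [0,0,0],"gripper": 0.1},{"translation": [8,0,0],"dr": [0,0,0],"gripper": 0.1},{"translation": [5,0,0],"dr": [0,0,0],"gripper": 0.1}]'

```text
time: 12.17
tcp_pos: [0.631, -0.0719, 0.0942]
orientation: [0.0, 0.707, 0.707, 0.0]
wrist_force: [0.3, -4.8, 4.0]
gripper_width: 0.051
finger_force: 2.5
```

```bash
python3 m.py w4
```

```text
[ 0.631  -0.0719  0.0942] -0.04 12.1667 [-0.1   0.78  0.2   1.96 -0.33  0.44  0.34] 0.05100487138424168 [ 0.3 -4.8  4. ]
[[281.0, 0.0, 321.0], [0.0, 281.0, 203.0], [0.0, 0.0, 1.0]]
foot [325.1 150.8] 0.63 [ 0.6337 -0.0148]
```

View pics/w4.png

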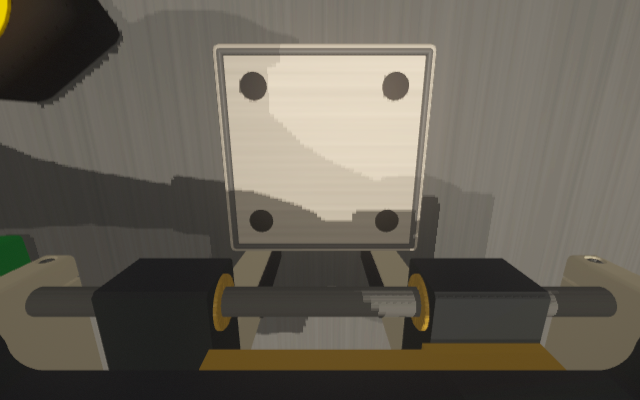

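Run:
```python
from h import *
f=np.load('w1.npz'); im,K,C=f['im'],f['K'],f['C']
# refine white bolts by centroid
for px in [(333,131),(377,143),(389,165),(383,183)]:
    x,y=px; g=cv2.cvtColor(im,cv2.COLOR_BGR2HSV)[y-6:y+7,x-6:x+7,1].astype(float); w=np.clip(110-g,0,None); yy,xx=np.mgrid[-6:7,-6:7]
    w[(xx**2+yy**2)>30]=0
    p=(x+(w*xx).sum()/w.sum(),y+(w*yy).sum()/w.sum()); print(np.round(p,1),ray(p,K,C,.037).round(4)[:2])
hs=cv2.cvtColor(im,cv2.COLOR_BGR2HSV)
# yellow jaw top: 
m=((hs[...,0]>20)&(hs[...,0]<35)&(hs[...,1]>140)&(hs[...,2]>120)).astype(np.uint8); m[:, :285]=0;m[:,330:]=0
c=max(cv2.findContours(m,0,1)[0],key=cv2.contourArea); W=np.array([ray(p[0],K,C,.036)[:2] for p in c]).round(4); print(W[np.argsort(W[:,1])].tolist())
```

```text
[332.5 130.9] [0.6032 0.1846]
[376.3 142.8] [0.6737 0.1835]
[388.9 165.3] [0.7034 0.1548]
[383.3 182.3] [0.7028 0.1264]
[[0.5644, 0.0928], [0.566, 0.0932], [0.5641, 0.0944], [0.5672, 0.0952], [0.5621, 0.0956], [0.5602, 0.0968], [0.5684, 0.0972], [0.5583, 0.098], [0.5696, 0.0991], [0.5564, 0.0993], [0.5708, 0.1011], [0.5576, 0.1012], [0.572, 0.1031], [0.5588, 0.1032], [0.5585, 0.1048], [0.5732, 0.105], [0.5597, 0.1067], [0.5744, 0.107], [0.5609, 0.1087], [0.5756, 0.109], [0.5621, 0.1106], [0.5768, 0.1109], [0.5618, 0.1122], [0.578, 0.1129], [0.5614, 0.1138], [0.5776, 0.1144], [0.5611, 0.1153], [0.5773, 0.116], [0.5607, 0.1169], [0.5769, 0.1176], [0.5604, 0.1185], [0.5781, 0.1195], [0.5616, 0.1204], [0.5778, 0.1211], [0.5613, 0.1219], [0.5774, 0.1226], [0.5609, 0.1235], [0.577, 0.1242], [0.5606, 0.125], [0.5782, 0.1261], [0.5618, 0.1269], [0.5779, 0.1276], [0.5614, 0.1285], [0.5775, 0.1292], [0.5611, 0.13], [0.5771, 0.1307], [0.5607, 0.1315], [0.5783, 0.1326], [0.5619, 0.1335], [0.578, 0.1342], [0.5616, 0.135], [0.5776, 0.1357], [0.5613, 0.1365], [0.5773, 0.1372], [0.5609, 0.138], [0.5
[... 311 characters left out ...]
23], [0.5783, 0.1534], [0.5621, 0.1542], [0.5779, 0.1549], [0.5618, 0.1557], [0.5791, 0.1568], [0.5614, 0.1572], [0.5787, 0.1583], [0.5626, 0.159], [0.5784, 0.1597], [0.5623, 0.1605], [0.578, 0.1612], [0.5619, 0.162], [0.5792, 0.1631], [0.5616, 0.1634], [0.5788, 0.1646], [0.5613, 0.1649], [0.5785, 0.166], [0.5624, 0.1667], [0.5781, 0.1675], [0.5621, 0.1682], [0.5793, 0.1693], [0.5617, 0.1697], [0.5789, 0.1708], [0.5614, 0.1711], [0.5786, 0.1723], [0.5611, 0.1726], [0.5782, 0.1737], [0.5622, 0.1744], [0.5652, 0.1751], [0.5716, 0.1752], [0.5779, 0.1752], [0.573, 0.1755], [0.5667, 0.1755], [0.5619, 0.1759], [0.5682, 0.1759], [0.5745, 0.1759], [0.5697, 0.1762], [0.5634, 0.1762], [0.576, 0.1763]]
```

Request:
step_arm --commands '[{"translation": [8,0,0],"dr": [0,0,0.008],"gripper": 0.1},{"translation": [11,1,0],"dr": [0,0,0.009],"gripper": 0.1},{"translation": [11,0,0],"dr": [0,0,0],"gripper": 0.1},{"translation": [11,1,0],"dr": [0,0,0],"gripper": 0.1},{"translation": [11,0,0],"dr": [0,0,0],"gripper": 0.1},{"translation": [11,0,0],"dr": [0,0,0],"gripper": 0.1},{"translation": [11,0,0],"dr": [0,0,0],"gripper": 0.1},{"translation": [11,0,0],"dr": [0,0,0],"gripper": 0.1},{"translation": [11,0,0],"dr": [0,0,0],"gripper": 0.1},{"translation": [11,0,0],"dr": [0,0,0],"gripper": 0.1}]'

```text
time: 13.35
tcp_pos: [0.6344, 0.0348, 0.0937]
orientation: [-0.0, 0.714, 0.7, -0.0]
wrist_force: [0.1, -2.5, -0.5]
gripper_width: 0.051
finger_force: 0.9
```

```bash
python3 m.py w5
```

```text
[0.6344 0.0348 0.0937] -1.07 13.35 [-0.29  0.78  0.23  1.96 -0.37  0.45  0.19] 0.05104846644435268 [ 0.1 -2.5 -0.5]
[[281.0, 0.0, 321.0], [0.0, 281.0, 203.0], [0.0, 0.0, 1.0]]
slide_jaw [225.  121.2] 0.67 [0.5781 0.1106]
foot [328.6 146.5] 0.88 [0.6403 0.0944]
```

View pics/w5.png

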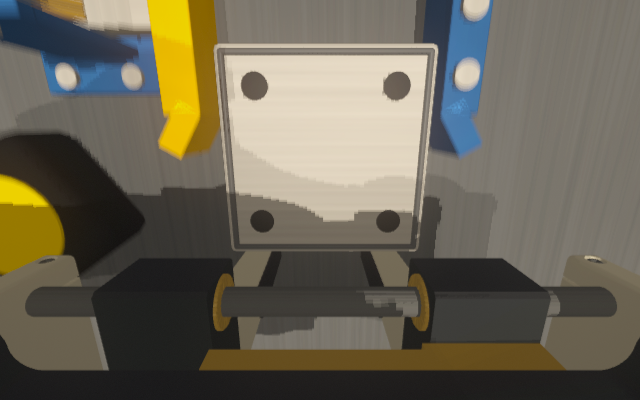

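Wrist view: the foot is inside the mouth and parallel to both jaws, with a gap of about 10 mm to yellow (left) and 4 mm to blue (right). I push slowly for the last 33 mm.

Request:
step_arm --commands '[{"translation": [8,0,0],"dr": [0,0,0],"gripper": 0.1},{"translation": [7,0,0],"dr": [0,0,0],"gripper": 0.1},{"translation": [6,0,0],"dr": [0,0,0],"gripper": 0.1},{"translation": [3,0,0],"dr": [0,0,0],"gripper": 0.1},{"translation": [2,0,0],"dr": [0,0,0],"gripper": 0.1},{"translation": [2,0,0],"dr": [0,0,0],"gripper": 0.1},{"translation": [1,0,0],"dr": [0,0,0],"gripper": 0.1},{"translation": [1,0,0],"dr": [0,0,0],"gripper": 0.1},{"translation": [1,0,0],"dr": [0,0,0],"gripper": 0.1},{"translation": [0,0,0],"dr": [0,0,0],"gripper": 0.1}]'

```text
time: 14.53
tcp_pos: [0.6352, 0.0642, 0.0939]
orientation: [0.0, 0.714, 0.7, 0.0]
wrist_force: [-0.1, -4.4, 2.3]
gripper_width: 0.0512
finger_force: 2.2
```

Request:
step_arm --commands '[{"translation": [1,0,0],"dr": [0,0,0],"gripper": 0.1},{"translation": [1,0,0],"dr": [0,0,0],"gripper": 0.1},{"translation": [1,0,0],"dr": [0,0,0],"gripper": 0.1},{"translation": [1,0,0],"dr": [0,0,0],"gripper": 0.1},{"translation": [1,0,0],"dr": [0,0,0],"gripper": 0.1},{"translation": [0,0,0],"dr": [0,0,0],"gripper": 0.1},{"translation": [0,0,0],"dr": [0,0,0],"gripper": 0.1},{"translation": [0,0,0],"dr": [0,0,0],"gripper": 0.1},{"translation": [0,0,0],"dr": [0,0,0],"gripper": 0.1},{"translation": [0,0,0],"dr": [0,0,0],"gripper": 0.1}]'

```text
time: 15.37
tcp_pos: [0.6353, 0.0682, 0.0939]
orientation: [0.001, 0.714, 0.7, -0.0]
wrist_force: [-0.5, -7.9, 5.0]
gripper_width: 0.0513
finger_force: 3.8
```

Request:
step_arm --commands '[{"translation": [1,0,0],"dr": [0,0,0],"gripper": 0.1},{"translation": [1,0,0],"dr": [0,0,0],"gripper": 0.1},{"translation": [1,0,0],"dr": [0,0,0],"gripper": 0.1},{"translation": [0,0,0],"dr": [0,0,0],"gripper": 0.1},{"translation": [0,0,0],"dr": [0,0,0],"gripper": 0.1},{"translation": [0,0,0],"dr": [0,0,0],"gripper": 0.1},{"translation": [0,0,0],"dr": [0,0,0],"gripper": 0.1},{"translation": [0,0,0],"dr": [0,0,0],"gripper": 0.1},{"translation": [0,0,0],"dr": [0,0,0],"gripper": 0.1},{"translation": [0,0,0],"dr": [0,0,0],"gripper": 0.1}]'

```text
time: 16.2
tcp_pos: [0.6353, 0.0684, 0.0939]
orientation: [0.002, 0.715, 0.7, -0.001]
wrist_force: [0.3, -14.5, 4.5]
gripper_width: 0.0511
finger_force: 7.6
```

The foot is home: the force rose to 14.5 N with no further travel. I back off, lift and go towards the handle.

Request:
step_arm --commands '[{"translation": [-6,0,0],"dr": [0,0,0],"gripper": 0.1},{"translation": [-12,0,-3],"dr": [0,0,0],"gripper": 0.1},{"translation": [-12,0,-20],"dr": [0,0,0],"gripper": 0.1},{"translation": [0,0,-40],"dr": [0,0,0],"gripper": 0.1},{"translation": [0,0,-41],"dr": [0,0,0],"gripper": 0.1},{"translation": [0,0,-41],"dr": [0,0,0],"gripper": 0.1},{"translation": [0,0,-10],"dr": [0,0,0],"gripper": 0.1},{"translation": [0,0,0],"dr": [0,0,0],"gripper": -1},{"translation": [0,0,0],"dr": [0,0,0],"gripper": -1},{"translation": [0,0,0],"dr": [0,0,0],"gripper": -1}]'

```text
time: 17.03
tcp_pos: [0.6339, 0.0429, 0.2474]
orientation: [-0.001, 0.714, 0.701, -0.001]
wrist_force: [-0.7, 0.2, -0.3]
gripper_width: 0.0356
finger_force: 0.0
```

```bash
python3 m.py w6
```

```text
[0.6339 0.0429 0.2474] -1.04 17.0333 [-0.39  0.58  0.36  1.88 -0.29  0.74  0.11] 0.03555467937536409 [-0.7  0.2 -0.3]
[[281.0, 0.0, 321.0], [0.0, 281.0, 203.0], [0.0, 0.0, 1.0]]
clamp [327.   65.3] 0.58 [0.6426 0.1771]
fixed_jaw [375.3 128.2] 0.79 [0.6965 0.1109]
slide_jaw [274.5 128.6] 0.59 [0.5822 0.1126]
bracket [182.   71.1] 0.7 [0.5142 0.1632]
pump_grip [35.6 66.1] 0.92 [0.4073 0.1651]
foot [139.5 308.4] 0.9 [ 0.3838 -0.1204]
foot [325.4 112.5] 0.56 [0.6402 0.1289]
[0.6434 0.177  1.559  0.0136] 89.32295415360545
[[0.9, 0.1], [-4.1, -0.4], [-0.0, -0.1], [1.3, -0.5], [-0.0, 0.5]]
```

View pics/w6.png

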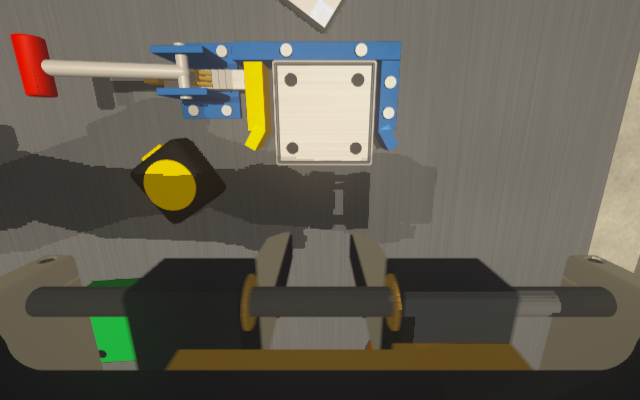

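Wrist view: the foot sits against the blue stop, square, with the yellow jaw (255,100) about 10 mm open. The red handle is at (35,66), about (0.407, 0.165). Next I move over it.

Request:
step_arm --commands '[{"translation": [16,-30,0],"dr": [0,0,0],"gripper": -1},{"translation": [17,-33,0],"dr": [0,0,0],"gripper": -1},{"translation": [17,-33,0],"dr": [0,0,0],"gripper": -1},{"translation": [17,-33,0],"dr": [0,0,0],"gripper": -1},{"translation": [17,-33,0],"dr": [0,0,0],"gripper": -1},{"translation": [17,-33,0],"dr": [0,0,0],"gripper": -1},{"translation": [16,-33,0],"dr": [0,0,0],"gripper": -1},{"translation": [0,0,20],"dr": [0,0,0],"gripper": -1},{"translation": [0,0,20],"dr": [0,0,0],"gripper": -1},{"translation": [0,0,20],"dr": [0,0,0],"gripper": -1}]'

```text
time: 18.22
tcp_pos: [0.4085, 0.1649, 0.1885]
orientation: [0.0, 0.713, 0.701, 0.001]
wrist_force: [0.0, 0.8, 0.1]
gripper_width: 0.0003
finger_force: 0.0
```

Request:
step_arm --commands '[{"translation": [0,0,10],"dr": [0,0,0],"gripper": -1},{"translation": [0,0,10],"dr": [0,0,0],"gripper": -1},{"translation": [0,0,10],"dr": [0,0,0],"gripper": -1},{"translation": [0,0,10],"dr": [0,0,0],"gripper": -1},{"translation": [0,0,8],"dr": [0,0,0],"gripper": -1},{"translation": [0,0,6],"dr": [0,0,0],"gripper": -1},{"translation": [0,0,3],"dr": [0,0,0],"gripper": -1},{"translation": [0,0,2],"dr": [0,0,0],"gripper": -1},{"translation": [0,0,0],"dr": [0,0,0],"gripper": -1},{"translation": [0,0,0],"dr": [0,0,0],"gripper": -1}]'

```text
time: 19.05
tcp_pos: [0.4084, 0.1636, 0.132]
orientation: [-0.001, 0.714, 0.7, 0.001]
wrist_force: [-9.5, -1.9, 57.7]
gripper_width: 0.0004
finger_force: 29.0
```

Request:
step_arm --commands '[{"translation": [0,0,-25],"dr": [0,0,0],"gripper": -1},{"translation": [0,0,-35],"dr": [0,0,0],"gripper": -1},{"translation": [0,0,0],"dr": [0,0,0],"gripper": -1},{"translation": [0,0,0],"dr": [0,0,0],"gripper": -1},{"translation": [0,0,0],"dr": [0,0,0],"gripper": -1},{"translation": [0,0,14],"dr": [0,0,0],"gripper": -1},{"translation": [0,0,13],"dr": [0,0,0],"gripper": -1},{"translation": [0,0,13],"dr": [0,0,0],"gripper": -1},{"translation": [0,0,12],"dr": [0,0,0],"gripper": -1},{"translation": [0,0,6],"dr": [0,0,0],"gripper": -1}]'

```text
time: 19.88
tcp_pos: [0.4084, 0.164, 0.1308]
orientation: [-0.001, 0.714, 0.7, -0.0]
wrist_force: [-8.3, -0.4, 89.1]
gripper_width: 0.0003
finger_force: 44.5
```

Request:
step_arm --commands '[{"translation": [0,0,0],"dr": [0,0,0],"gripper": -1},{"translation": [0,0,0],"dr": [0,0,0],"gripper": -1},{"translation": [0,0,-25],"dr": [0,0,0],"gripper": -1},{"translation": [0,0,-33],"dr": [0,0,0],"gripper": -1},{"translation": [0,0,0],"dr": [0,0,0],"gripper": -1},{"translation": [0,0,0],"dr": [0,0,0],"gripper": -1},{"translation": [0,0,0],"dr": [0,0,0],"gripper": -1},{"translation": [0,0,0],"dr": [0,0,0],"gripper": -1},{"translation": [0,0,0],"dr": [0,0,0],"gripper": -1},{"translation": [0,0,0],"dr": [0,0,0],"gripper": -1}]'

```text
time: 20.72
tcp_pos: [0.4087, 0.1635, 0.1888]
orientation: [-0.0, 0.714, 0.7, -0.001]
wrist_force: [0.3, 0.1, 0.4]
gripper_width: 0.0004
finger_force: 0.0
```

```bash
python3 m.py w7
python3 - <<'E'
from h import *
im,K,C=cam('top'); cv2.imwrite('pics/t7.png',cv2.resize(im[130:270,200:340],None,fx=4,fy=4,interpolation=cv2.INTER_CUBIC))
E
```

```text
[0.4087 0.1635 0.1888] -1.11 20.7167 [-0.72  0.48  0.29  2.35 -0.4   0.35 -0.1 ] 0.00036635075648871156 [0.3 0.1 0.4]
[[281.0, 0.0, 321.0], [0.0, 281.0, 203.0], [0.0, 0.0, 1.0]]
clamp [557.4 183.7] 0.63 [0.6411 0.1758]
slide_jaw [499.7 243.1] 0.92 [0.5941 0.1136]
bracket [454.9 220.8] 0.95 [0.514  0.1613]
pump_grip [318.7 228.8] 0.68 [0.4071 0.1649]
foot [555.2 230.8] 0.56 [0.6491 0.1263]
[0.6423 0.1758 1.5553 0.0271] 89.11402010487286
[[1.6, -0.0], [0.0, 2.4], [0.5, -2.4], [-1.8, 0.8]]
```

View pics/w7.png

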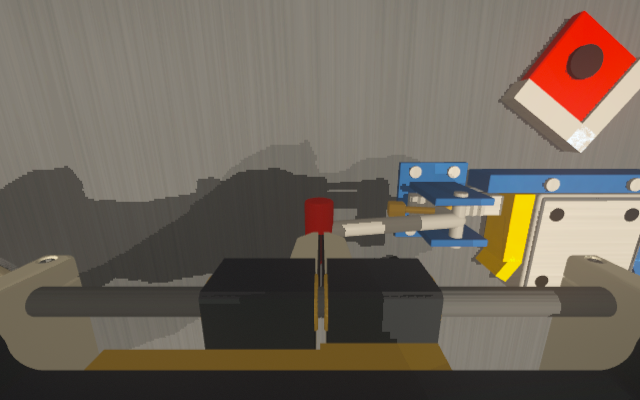

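Wrist view: the yellow jaw (515,225) is now close to the foot (545,240), and the handle is up under the fingertips. I give it more, gentler strokes.

Request:
step_arm --commands '[{"translation": [0,0,14],"dr": [0,0,0],"gripper": -1},{"translation": [0,0,14],"dr": [0,0,0],"gripper": -1},{"translation": [0,0,14],"dr": [0,0,0],"gripper": -1},{"translation": [0,0,9],"dr": [0,0,0],"gripper": -1},{"translation": [0,0,4],"dr": [0,0,0],"gripper": -1},{"translation": [0,0,1],"dr": [0,0,0],"gripper": -1},{"translation": [0,0,0],"dr": [0,0,0],"gripper": -1},{"translation": [0,0,-28],"dr": [0,0,0],"gripper": -1},{"translation": [0,0,-28],"dr": [0,0,0],"gripper": -1},{"translation": [0,0,0],"dr": [0,0,0],"gripper": -1}]'

```text
time: 21.95
tcp_pos: [0.4099, 0.164, 0.193]
orientation: [0.0, 0.714, 0.7, 0.002]
wrist_force: [0.7, 0.1, 0.8]
gripper_width: 0.0004
finger_force: 0.0
```

Request:
step_arm --commands '[{"translation": [0,0,0],"dr": [0,0,0],"gripper": -1},{"translation": [0,0,0],"dr": [0,0,0],"gripper": -1},{"translation": [0,0,14],"dr": [0,0,0],"gripper": -1},{"translation": [0,0,14],"dr": [0,0,0],"gripper": -1},{"translation": [0,0,14],"dr": [0,0,0],"gripper": -1},{"translation": [0,0,9],"dr": [0,0,0],"gripper": -1},{"translation": [0,0,4],"dr": [0,0,0],"gripper": -1},{"translation": [0,0,1],"dr": [0,0,0],"gripper": -1},{"translation": [0,0,0],"dr": [0,0,0],"gripper": -1},{"translation": [0,0,0],"dr": [0,0,0],"gripper": -1}]'

```text
time: 22.78
tcp_pos: [0.4087, 0.1638, 0.134]
orientation: [-0.001, 0.714, 0.7, 0.0]
wrist_force: [-4.1, -0.4, 32.9]
gripper_width: 0.0009
finger_force: 16.1
```

Request:
step_arm --commands '[{"translation": [0,0,-28],"dr": [0,0,0],"gripper": -1},{"translation": [0,0,-28],"dr": [0,0,0],"gripper": -1},{"translation": [0,0,-30],"dr": [0,0,0],"gripper": -1},{"translation": [-10,30,-25],"dr": [0,0,0],"gripper": -1},{"translation": [-17,35,0],"dr": [0,0,0],"gripper": -1},{"translation": [-17,35,0],"dr": [0,0,0],"gripper": -1},{"translation": [-17,35,0],"dr": [0,0,0],"gripper": -1},{"translation": [-17,35,0],"dr": [0,0,0],"gripper": -1},{"translation": [-10,30,0],"dr": [0,0,0],"gripper": -1},{"translation": [0,0,0],"dr": [0,0,0],"gripper": -1}]'

```text
time: 23.62
tcp_pos: [0.6122, 0.0686, 0.2434]
orientation: [0.002, 0.715, 0.699, 0.0]
wrist_force: [0.6, 1.1, 0.2]
gripper_width: 0.0007
finger_force: 0.0
```

```bash
python3 m.py w8; python3 -c "
import cv2; im=cv2.imread('pics/w8.png'); cv2.imwrite('pics/w8c.png',cv2.resize(im[20:220,0:480],None,fx=1.6,fy=1.6,interpolation=cv2.INTER_CUBIC))"
```

```text
[0.6122 0.0686 0.2434] -1.32 23.6167 [-0.47  0.57  0.4   1.93 -0.33  0.7   0.1 ] 0.0007456361196161037 [0.6 1.1 0.2]
[[281.0, 0.0, 321.0], [0.0, 281.0, 203.0], [0.0, 0.0, 1.0]]
clamp [344.1  88.4] 0.85 [0.6408 0.1781]
fixed_jaw [390.2 153.9] 0.73 [0.6937 0.1068]
slide_jaw [306.5 149.3] 0.85 [0.5978 0.1143]
bracket [207.3 102.9] 0.96 [0.5145 0.1619]
pump_grip [ 63.6 100.7] 0.61 [0.407  0.1644]
foot [156.2 329.5] 0.94 [ 0.3826 -0.1248]
foot [350.  139.5] 0.56 [0.6474 0.124 ]
[0.6428 0.1764 1.5592 0.0297] 89.33676517360864
[[2.2, 1.9], [-1.5, -4.1], [0.0, 2.4], [0.0, -1.5], [-0.4, 0.5]]
```

View pics/w8c.png

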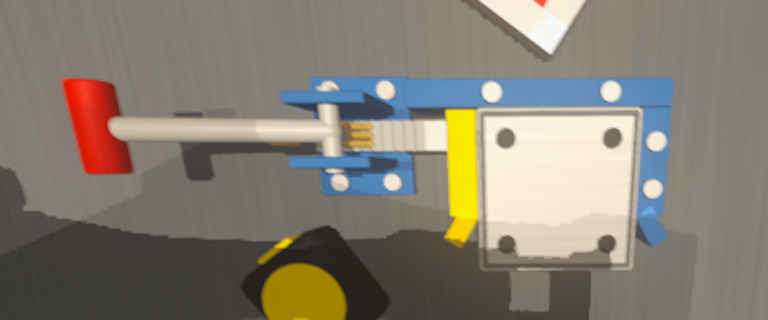

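The enlarged crop shows the foot between the yellow jaw (460,160) and the blue fixed jaw (655,170), against the stop, with the lever up. It looks tight. Extra strokes do no harm, so I give two more to be sure.

Request:
step_arm --commands '[{"translation": [14,-32,0],"dr": [0,0,0],"gripper": -1},{"translation": [15,-34,0],"dr": [0,0,0],"gripper": -1},{"translation": [15,-34,0],"dr": [0,0,0],"gripper": -1},{"translation": [15,-35,0],"dr": [0,0,0],"gripper": -1},{"translation": [16,-35,0],"dr": [0,0,0],"gripper": -1},{"translation": [16,-36,0],"dr": [0,0,0],"gripper": -1},{"translation": [0,0,25],"dr": [0,0,0],"gripper": -1},{"translation": [0,0,28],"dr": [0,0,0],"gripper": -1},{"translation": [0,0,0],"dr": [0,0,0],"gripper": -1},{"translation": [0,0,0],"dr": [0,0,0],"gripper": -1}]'

```text
time: 24.8
tcp_pos: [0.4022, 0.1668, 0.1915]
orientation: [-0.0, 0.714, 0.7, -0.001]
wrist_force: [0.5, -0.0, 0.7]
gripper_width: 0.0003
finger_force: 0.0
```

Request:
step_arm --commands '[{"translation": [-2,5,10],"dr": [0,0,0],"gripper": -1},{"translation": [0,0,13],"dr": [0,0,0],"gripper": -1},{"translation": [0,0,13],"dr": [0,0,0],"gripper": -1},{"translation": [0,0,13],"dr": [0,0,0],"gripper": -1},{"translation": [0,0,7],"dr": [0,0,0],"gripper": -1},{"translation": [0,0,3],"dr": [0,0,0],"gripper": -1},{"translation": [0,0,0],"dr": [0,0,0],"gripper": -1},{"translation": [0,0,0],"dr": [0,0,0],"gripper": -1},{"translation": [0,0,-28],"dr": [0,0,0],"gripper": -1},{"translation": [0,0,-30],"dr": [0,0,0],"gripper": -1}]'

```text
time: 25.63
tcp_pos: [0.4081, 0.1639, 0.1918]
orientation: [-0.0, 0.715, 0.7, -0.001]
wrist_force: [-0.2, -0.1, 0.8]
gripper_width: 0.0002
finger_force: 0.0
```

Request:
step_arm --commands '[{"translation": [0,0,0],"dr": [0,0,0],"gripper": -1},{"translation": [0,0,0],"dr": [0,0,0],"gripper": -1},{"translation": [0,0,0],"dr": [0,0,0],"gripper": -1},{"translation": [0,0,14],"dr": [0,0,0],"gripper": -1},{"translation": [0,0,14],"dr": [0,0,0],"gripper": -1},{"translation": [0,0,14],"dr": [0,0,0],"gripper": -1},{"translation": [0,0,11],"dr": [0,0,0],"gripper": -1},{"translation": [0,0,4],"dr": [0,0,0],"gripper": -1},{"translation": [0,0,1],"dr": [0,0,0],"gripper": -1},{"translation": [0,0,0],"dr": [0,0,0],"gripper": -1}]'

```text
time: 26.47
tcp_pos: [0.408, 0.1646, 0.1335]
orientation: [-0.001, 0.714, 0.7, 0.0]
wrist_force: [-4.3, 1.4, 41.6]
gripper_width: 0.0007
finger_force: 20.5
```

Request:
step_arm --commands '[{"translation": [0,0,-28],"dr": [0,0,0],"gripper": -1},{"translation": [0,0,-30],"dr": [0,0,0],"gripper": -1},{"translation": [0,0,-30],"dr": [0,0,0],"gripper": -1},{"translation": [-10,30,-25],"dr": [0,0,0],"gripper": -1},{"translation": [-17,35,0],"dr": [0,0,0],"gripper": -1},{"translation": [-17,35,0],"dr": [0,0,0],"gripper": -1},{"translation": [-17,35,0],"dr": [0,0,0],"gripper": -1},{"translation": [-17,35,0],"dr": [0,0,0],"gripper": -1},{"translation": [-10,30,0],"dr": [0,0,0],"gripper": -1},{"translation": [0,0,0],"dr": [0,0,0],"gripper": -1}]'

```text
time: 27.3
tcp_pos: [0.6113, 0.0693, 0.245]
orientation: [0.002, 0.715, 0.699, 0.0]
wrist_force: [1.4, 0.2, -0.2]
gripper_width: 0.0005
finger_force: 0.0
```

```bash
python3 m.py w9
python3 - <<'E'
from h import *
a=cv2.imread('pics/w8.png'); im=cv2.imread('pics/w9.png')
cv2.imwrite('pics/w9c.png',cv2.resize(im[60:220,240:460],None,fx=3.5,fy=3.5,interpolation=cv2.INTER_CUBIC))
for n in ['w8','w9']:
    f=np.load(n+'.npz'); i,K,C=f['im'],f['K'],f['C']; hs=cv2.cvtColor(i,cv2.COLOR_BGR2HSV)
    m=((hs[...,0]>20)&(hs[...,0]<35)&(hs[...,1]>140)&(hs[...,2]>120)).astype(np.uint8); m[:, :260]=0;m[:,330:]=0;m[160:]=0
    ys,xs=np.nonzero(m); W=np.array([ray((x,y),K,C,.036)[:2] for x,y in zip(xs,ys)]); W=W[(W[:,1]>.12)&(W[:,1]<.17)]; print(n,W[:,0].min().round(4),W[:,0].max().round(4))
E
```

```text
[0.6113 0.0693 0.245 ] -1.35 27.3 [-0.5   0.57  0.44  1.93 -0.35  0.71  0.13] 0.00047742138813761917 [ 1.4  0.2 -0.2]
[[281.0, 0.0, 321.0], [0.0, 281.0, 203.0], [0.0, 0.0, 1.0]]
clamp [345.   92.4] 0.97 [0.6411 0.1748]
fixed_jaw [392.3 152.4] 0.79 [0.6956 0.1089]
slide_jaw [305.3 151.7] 0.79 [0.5954 0.112 ]
bracket [207.9 105.8] 0.84 [0.5133 0.1602]
pump_grip [ 62.3 104.1] 0.79 [0.4032 0.1627]
foot [158.5 325.3] 0.95 [ 0.3849 -0.1186]
foot [350.7 138. ] 0.63 [0.6476 0.1262]
[0.6413 0.175  1.5605 0.0288] 89.40838108956216
[[0.2, -0.3], [-5.0, -0.5], [0.0, 1.6], [-0.5, -1.6], [2.9, 0.4]]
w8 0.5735 0.5916
w9 0.5735 0.5917
```

View pics/w9c.png

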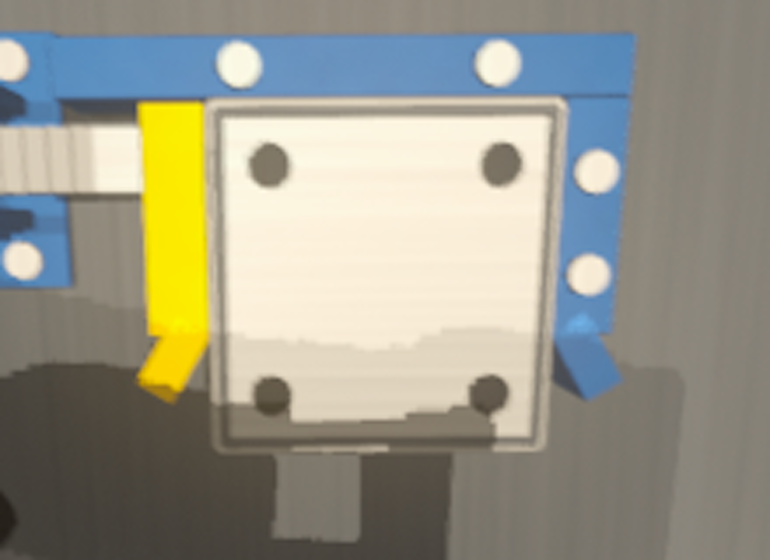

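The jaw position did not change with the extra strokes (0.5916 and 0.5917). The crop shows the foot tight between yellow (175,220) and blue (590,220) and flush with the stop, and the arm is clear.

```bash
python3 -c "
from rig import arm; print(arm.hand_in())"
```

```text
the job is handed in; nothing more can be done
None
```

I pushed the foot square and home against the stop, pumped the clamp until two further strokes moved the jaw no more, and handed the job in at about 27 s with the lever up and the arm clear; the hand-in returned no verdict.

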